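# Tap the lens frame square on its mark and swing the reading head over it

### The job

The heavy lens frame lies crooked on the dark platen: tap it gently on its sides, working from opposite sides as needed, to bring it square and centred inside the yellow outline, keeping it flat on the platen and not touching the glass. When it sits with an even gap all round and you have let go of it, push the reading head on the swing arm, which stays parked until then, over it until the arm is against its stop, leaving the frame centred. Leave the blue-lidded cup and the glass beaker beside it standing where they are.

Things in the scene. Friction and masses are not known exactly. Their poses are not given: they have to be found in the camera images.
- frame: Loose rectangular lens frame, black body with an aluminium rim on top, 100 mm (its x) by 180 mm (its y) by 35 mm tall, about 0.6 kg; too wide to grasp. Origin: centre of its underside. A round clear glass disc of 68 mm lies in the middle of the top, recessed 2.5 mm. It starts on the platen, turned 0.16 to 0.32 rad out of square and off centre by up to 30 mm along the mark's y and 10 mm along its x; either way round counts as square. Pushing it takes 3 to 8 N.
- glass_disc: The round clear glass disc, 68 mm wide and 2 mm thick, fixed in the top of the frame; origin at the centre of its underside. Not to be touched.
- mark (a point): Centre of the printed yellow outline on the top face of the platen. The outline's inner edge is 106 mm (x) by 186 mm (y), its lines 3 mm wide, so a centred frame leaves a 3 mm gap all round; white centre lines run outward from it. Axes x and y lie along the platen's sides, z up. The platen is a fixed dark steel plate, 260 mm (x) by 320 mm (y) by 12 mm thick, lying on the worktop; this point is at its top face. Its far left corner (+x, +y) carries the mast of the swing arm.
- head (a point): Centre of the reading head, an upright black cylinder with a blue band, 60 mm diameter, 50 mm tall, on the end of the swing arm; its underside is 76 mm above the platen, so it passes 41 mm above the frame. It may be pushed on its side.
- mast (a point): Point on the upright axis about which the swing arm turns, at the height of the head's centre, at +140 mm (x) and +160 mm (y) from the mark in the mark's axes. The mast is 20 mm thick and rises 135 mm above the platen; the arm, a bar 18 mm wide and 14 mm thick, reaches 213 mm from it to the head's centre.
- swing_arm (a joint): Angle of the swing arm in rad: 0 = against its stop with the head right over the mark; it grows as the arm turns clockwise seen from above, which carries the head out to the left (+y) of the platen. It starts parked at 1.4 to 1.75 (limit 1.8). Light friction (about 1 N at the head); it stays where it is left.
- cup: Bystander: sample cup with blue lid, 61 mm wide, 63 mm tall; origin at the centre of its underside.
- beaker: Bystander: glass beaker, 72 mm wide, 105 mm tall; origin at the centre of its underside.

How it is judged:
On the way:
1. the frame lies still, centred and square in the outline, untouched, with the arm still parked (horizontal distance between frame and mark below 0.005 m and angle between the y axis of frame and the y axis of mark, either way round below 0.06 rad and angle between frame's own z axis and vertical below 0.05 rad and z of frame in the frame of mark below 0.004 m and linear speed of frame below 0.01 m/s and contact force between the fingers and frame below 0.2 N and value of joint swing_arm above 1 rad), for 0.2 s.
At the end, for the whole second after the job is handed in: The frame lies flat on the platen, at rest, its centre within 5 mm of the mark and square to the outline within 0.06 rad, and the swing arm rests within 0.06 rad of its stop with the head over the frame (horizontal distance between frame and mark below 0.005 m and angle between the y axis of frame and the y axis of mark, either way round below 0.06 rad and angle between frame's own z axis and vertical below 0.05 rad and z of frame in the frame of mark below 0.004 m and linear speed of frame below 0.01 m/s and value of joint swing_arm below 0.06 rad and velocity of joint swing_arm below 0.05 rad/s); the robot touches nothing.
It fails at once if the frame lifted or tipped off the platen (z of frame in the frame of mark above 0.01 m or angle between frame's own z axis and vertical above 0.15 rad).
It fails at once if the glass touched (contact force between any of the arm, the fingers and glass_disc above 1 N).
It fails at once if the frame pushed harder than 40 N (contact force between the fingers and frame above 40 N).
It fails at once if a bystander moved by more than 25 mm or tipped over (distance of any of cup, beaker from where it was at the start of the episode above 0.025 m or angle between any of cup, beaker's own z axis and vertical above 0.3 rad).
It also fails if it takes over 72 s, if anything falls off the work surface, if the arm or the gripper's body presses on something with over 40 N, if the wrist force passes 120 N, or if a joint passes its speed limit or range.

### The arm

A 6-joint arm with a two-finger parallel gripper is mounted at the origin on a cart in front of the work surface, level with it; the furniture and walls round the work are solid. World frame = base frame: x ahead of the robot, y to its left, z up, the work surface at z = 0. Lengths are in m, angles in rad, forces in N, time in s.
With the tool pointing down it reaches from about 0.425 to 0.925 m from the base axis. Payload 12.5 kg.
Tool frame: the origin (TCP) lies at the very end of the fingers, on their centre line; the grasp point (between the pads) lies 19 mm behind it; z points along the fingers, y is the line along which they close (so a half turn about z gives the same grasp; the last joint's range is limited). The gripper opens to 85 mm and grips with 20 to 120 N. Pads are 22 mm wide; open, the fingers measure 114 mm over their backs; the gripper's body (76 mm by 85 mm) begins 54 mm behind the grasp point. The pads swing forward as they close: fully open they stand 13 mm farther back than shut.
Start: joints at [-1.433, 0.491, 1.559, -0, 1.092, -0.106], TCP at [0.151, -0.607, 0.231] pointing down, gripper open.
Joint ranges: [-3.1, 3.1], [-0.84, 2.19], [0.05, 2.79], [-1.13, 4.28], [0.06, 2.93], [-2.69, 2.69]. Speed limits (rad/s): [2.22, 2.22, 2.79, 3.14, 3.14, 3.14].

### API

Orientations are given as [roll, pitch, yaw] about the fixed x, y, z axes, in that order (R = Rz(yaw) Ry(pitch) Rx(roll)).
In Python, from station import sensors, viewer, arm gives the robot as it stands. The module is installed in compiled form; this text tells all that it offers.
- The arm moves only by the tool arm_command, never from a script. Its argument "plan" is a list of rows, each an object of numbers: "wx", "wy", "wz": the turn, a rotation vector about the tool's x, y, z in degrees; "x", "y", "z": the shift along the tool's x, y, z in m; "hand": the opening, from 0 (shut) to 1 (fully open). In form: [{"wx": .., "wy": .., "wz": .., "x": .., "y": .., "z": .., "hand": ..}, ...]. A call has 1 to 5 rows; each row shifts and turns the commanded pose from where the row before left it, along the tool's axes as they then stand; what a row does not reach is not made up. A row lasts 1/8 s, in which the tool goes at most 62.5 mm and 10.7 degrees, less where a joint would pass 70% of its speed; a pose out of reach is approached as far as the arm can. A call is refused whole if a number of a shift passes 0.0625 or a number of a turn 10.7, either way. A call with a gripper value outside its range is refused whole. The fingers move at their own pace and stop on an object; the grip force is fixed at half the most. Time passes only in rows, so rows that do not move let the fingers close. It gives the time, the measured TCP pose, the force, the opening and the grip force at its end, in the units of the state.
- sensors.state(): the state, without advancing time (a new reading comes with each control period).
- viewer.camera(name): name is "side" or "top"; returns (picture, depth): 384x512x3 uint8, blue, green, red; 384x512 float32, m along the optical axis (not along the pixel's ray), 0 where there is no reading.
- viewer.camera_info(name): a dict with "mtx" (3x3 intrinsics, pixels), "k1" (the pictures are not rectified: a ray, as slopes to the right and down, at radius r is drawn at 1 + k1 r^2 times it, then the intrinsics apply), "view" (4x4, takes a point from world to camera coordinates). Camera axes: x right, y down, z forward; pixel columns grow to the right and rows downward; lengths in m; the calibration is good to about 2 mm. A picture is of the moment at which its call begins. camera_info takes no time and is no camera call.
- arm.close_job(): hands the job in; it is judged then, once.
Trained networks look in the newest picture that a camera, given by its name, has taken for a name from the list of things; names that differ only in an ending like _2 or _b are one class to them, and where a whole thing is asked for, a point or a joint stands for the part that bears it (a point fixed in the world has none). Each returns a list of dicts, best first, with "p" (0 to 1); they miss things now and then, are a little off and sometimes report something else, mostly with a low value. They report only what shows in the picture. A call takes as long as a camera call.
- viewer.recognise(name, camera): "bbox" ([centre column, centre row, width, height] as shares, 0 to 1, of the picture: columns of its width, rows of its height, round what is visible of it).
The state is a dict: "clock": time; "joint_pos": joint angles; "dq": joint speeds; "effort": joint torques, N m; "tool_pos": TCP position; "tcp_rot": TCP orientation; "ft_force": force on the tool from outside, world axes, zero at the start; "moment": the same for the moment, N m; "width": opening from 0.0 (shut) to 1.0 (fully open); "grasp_force": force on a finger pad.
Only numpy, scipy, OpenCV 4.12 (cv2) and the standard library are available. Lean on these libraries where they do the work, as an engineer would, in place of code of your own. Each camera call takes 0.05 s, during which the arm holds its last target. There are 200 camera calls.

## Working session

There is one attempt and no reset: what is moved stays moved. The work goes in short steps, Python scripts to look and compute and a tool call to move; the robot and the scene stay as the last step left them, time stands still between calls to the robot, and variables do not carry over. Pictures are saved under pics/ and viewed, at most 10 in all, crops included, and the job is handed in when it is done.

Besides the shell and the picture viewer there is one more tool, called by a JSON object that holds its "api" and its "payload". arm_command: Moves the arm, as the interface text tells. Its arguments: {"type":"object","properties":{"plan":{"type":"array"}},"required":["plan"]}

```bash
mkdir -p pics
cat > h.py <<'E'
import numpy as np, cv2
from station import sensors, viewer, arm
def rays(name,uv):
    i=viewer.camera_info(name); K=np.array(i["mtx"]);V=np.array(i["view"])
    uv=np.atleast_2d(np.float64(uv))
    n=cv2.undistortPoints(uv[:,None],K,np.array([i["k1"],0,0,0.]))[:,0]
    R=V[:3,:3];c=-R.T@V[:3,3]
    return c,np.c_[n,np.ones(len(n))]@R
def onz(name,uv,z):
    c,d=rays(name,uv); return c+d*((z-c[2])/d[:,2])[:,None]
def proj(name,P):
    i=viewer.camera_info(name); V=np.array(i["view"])
    P=np.atleast_2d(np.float64(P))
    return cv2.projectPoints(P,cv2.Rodrigues(V[:3,:3])[0],V[:3,3],np.array(i["mtx"]),np.array([i["k1"],0,0,0.]))[0][:,0]
E
python3 - <<'E'
from h import *
for n in("top","side"):
    p,d=viewer.camera(n); cv2.imwrite(f"pics/{n}0.png",p); np.save(f"{n}0.npy",d)
    i=viewer.camera_info(n); V=np.array(i["view"]); print(n,i["mtx"],i["k1"],-V[:3,:3].T@V[:3,3],V[:3,:3])
    for t in("frame","head","cup","beaker"):
        print(t,viewer.recognise(t,n)[:2])
print(sensors.state())
E
```

```text
top [[427.95916137   0.         254.35637559]
 [  0.         427.95916137 189.83771861]
 [  0.           0.           1.        ]] -0.064172679683239 [ 0.47382863 -0.07367722  1.24236938] [[ 0.01734591 -0.99983391  0.00559203]
 [-0.98938442 -0.01797117 -0.14420648]
 [ 0.14428302 -0.00303128 -0.98953182]]
frame [{'bbox': [0.3949, 0.5866, 0.0469, 0.0659], 'p': 0.5}]
head [{'bbox': [0.2425, 0.5113, 0.1471, 0.2049], 'p': 0.62}]
cup [{'bbox': [0.6438, 0.507, 0.0502, 0.0635], 'p': 0.83}, {'bbox': [0.2433, 0.5096, 0.1486, 0.1922], 'p': 0.59}]
beaker [{'bbox': [0.7369, 0.496, 0.0699, 0.0789], 'p': 0.68}]
side [[352.38164287   0.         252.83136932]
 [  0.         352.38164287 191.24023227]
 [  0.           0.           1.        ]] 0.013350820693964883 [ 0.47321302 -1.06179388  0.54566989] [[ 0.98539227 -0.17024332 -0.00439188]
 [-0.07355825 -0.40222301 -0.91258196]
 [ 0.15359447  0.89957427 -0.40887025]]
frame [{'bbox': [0.4291, 0.5129, 0.0727, 0.0789], 'p': 0.58}]
head [{'bbox': [0.4565, 0.406, 0.117, 0.0562], 'p': 0.65}]
cup [{'bbox': [0.519, 0.6413, 0.0463, 0.0862], 'p': 0.72}]
beaker [{'bbox': [0.5574, 0.7012, 0.068, 0.1471], 'p': 0.89}, {'bbox': [0.4304, 0.4848, 0.1713, 0.2263], 'p': 0.65}]
{'clock': 0.5, 'joint_pos': array([-1.43259834e+00,  4.90916331e-01,  1.55891748e+00, -2.91435479e-05,
        1.09169124e+00, -1.05633981e-01]), 'dq': array([-1.06656764e-03, -1.65283145e-03,  7.41789873e-04, -7.04713420e-05,
       -4.54748959e-04, -2.56591334e-04]), 'effort': array([ 4.22641342e-04, -6.17847848e+01, -2.61697322e+01, -2.36380345e-05,
        6.83104317e-04,  1.22051992e-05]), 'tool_pos': array([ 0.15088571, -0.60652328,  0.23131076]), 'tcp_rot': array([3.14152815e+00, 3.28472855e-05, 2.43845398e-01]), 'ft_force': array([ 0.3394014 , -0.7332269 ,  0.27099137]), 'moment': array([0.03127773, 0.02352343, 0.01263498]), 'grasp_force': 0.0, 'width': 1.0009818867206137}
```

View pics/top0.png

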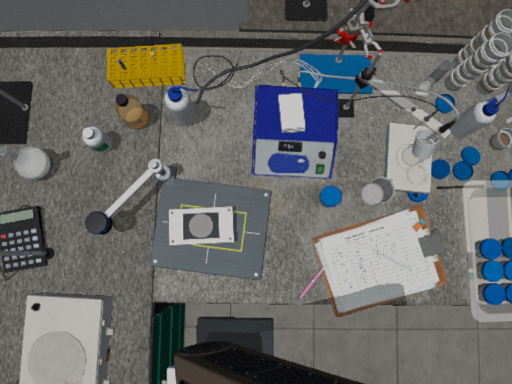

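View pics/side0.png

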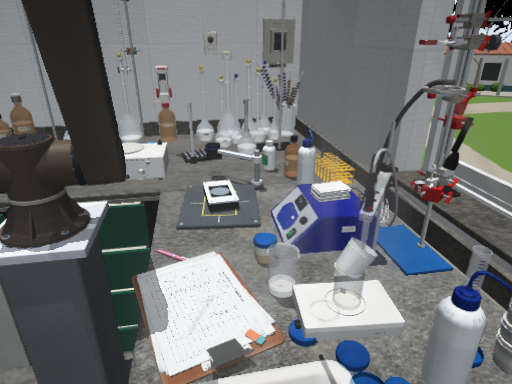

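```bash
cat >> h.py <<'E'
def box(mask,z,name="top"):
    c=max(cv2.findContours(mask,cv2.RETR_EXTERNAL,cv2.CHAIN_APPROX_NONE)[0],key=cv2.contourArea)[:,0]
    P=onz(name,c,z)[:,:2]
    r=cv2.minAreaRect(np.float32(P*1000)); b=cv2.boxPoints(r)
    e=[b[1]-b[0],b[2]-b[1]]; l=max(e,key=np.linalg.norm)
    if l[1]<0:l=-l
    return np.array(r[0])/1000, sorted(r[1]), np.arctan2(-l[0],l[1])  # yaw of the long (y) axis
def frame(p,box_px=(140,170,290,290)):
    x0,y0,x1,y1=box_px; m=np.zeros(p.shape[:2],np.uint8)
    g=p[y0:y1,x0:x1]; m[y0:y1,x0:x1]=((g.min(2)>150))*255
    m=cv2.morphologyEx(m,cv2.MORPH_OPEN,np.ones((3,3)))
    return box(m,.047)
E
python3 - <<'E'
from h import *
p=cv2.imread("pics/top0.png"); d=np.load("top0.npy")
hsv=cv2.cvtColor(p,cv2.COLOR_BGR2HSV)
y=cv2.inRange(hsv,(22,90,90),(38,255,255)); y[:,:140]=0;y[:,290:]=0;y[:170]=0;y[290:]=0
cnt=np.argwhere(y)[:,::-1]; print(len(cnt))
P=onz("top",cnt,.012)[:,:2]; r=cv2.minAreaRect(np.float32(P*1000)); print("yellow(should be 112x192)",r)
print("frame",frame(p))
cv2.imwrite("pics/crop0.png",cv2.resize(p[165:295,80:285],None,fx=3.8,fy=3.8,interpolation=cv2.INTER_CUBIC))
for n,(a,b) in dict(cup=(331,196),beaker=(377,192),head=(98,223)).items():
    z=1.2424-0; print(n,d[b,a],[onz("top",(a,b),h)[0].round(3) for h in(.063,.105,.138)])
print(viewer.camera_info("top")["view"][2])
# platen height check
for u in((165,255),(255,260),(250,200)):
    c,dd=rays("top",u); print((c+dd*d[u[1],u[0]]).round(3))
E
```

```text
191
yellow(should be 112x192) ((542.075439453125, 46.1573600769043), (192.09873962402344, 113.83998107910156), 83.90911102294922)
frame (array([0.54562787, 0.07109161]), [99.25837707519531, 178.84878540039062], np.float32(0.067654505))
cup 1.1922381 [array([ 0.632, -0.291,  0.063]), array([ 0.627, -0.283,  0.105]), array([ 0.622, -0.277,  0.138])]
beaker 1.2444444 [array([ 0.646, -0.421,  0.063]), array([ 0.64 , -0.409,  0.105]), array([ 0.635, -0.399,  0.138])]
head 1.1008991 [array([0.545, 0.355, 0.063]), array([0.542, 0.339, 0.105]), array([0.54 , 0.327, 0.138])]
[ 0.14428302 -0.00303128 -0.98953182  1.16077527]
[[0.461 0.175 0.008]]
[[ 0.452 -0.083  0.008]]
[[ 0.623 -0.065  0.012]]
```

View pics/crop0.png

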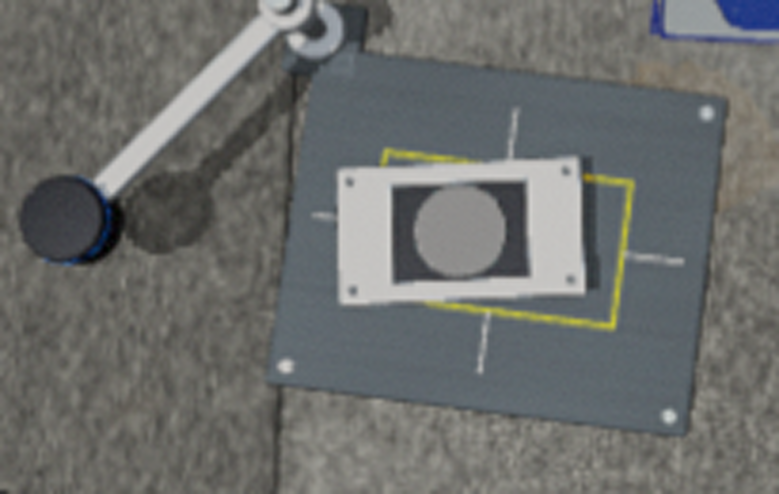

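{"api": "arm_command", "payload": {"plan": [{"x": 0.04,"y": -0.025,"z": -0.01},{"x": 0.045,"y": -0.028,"z": -0.01},{"x": 0.045,"y": -0.028},{"x": 0.045,"y": -0.028},{"x": 0.045,"y": -0.028}]}}

```text
invalid input at $.plan[0]: expected keys wx, wy, wz, x, y, z, hand
```

{"api": "arm_command", "payload": {"plan": [{"x": 0.045,"y": -0.028},{"x": 0.045,"y": -0.028},{"x": 0.04,"y": -0.04},{"x": 0.03,"y": -0.05},{"x": 0.03,"y": -0.05}]}}

```text
invalid input at $.plan[0]: expected keys wx, wy, wz, x, y, z, hand
```

{"api": "arm_command", "payload": {"plan": [{"wz": -10},{"wz": -10},{"wz": -10},{"wz": -10},{"wz": -10,"hand": 0.75}]}}

```text
invalid input at $.plan[0]: expected keys wx, wy, wz, x, y, z, hand
```

{"api": "arm_command", "payload": {"plan": [{"wz": -10},{"wz": -10},{},{}]}}

```text
invalid input at $.plan[0]: expected keys wx, wy, wz, x, y, z, hand
```

All keys are needed.

{"api": "arm_command", "payload": {"plan": [{"wx": 0,"wy": 0,"wz": 0,"x": 0.04,"y": -0.025,"z": -0.01,"hand": 0.75},{"wx": 0,"wy": 0,"wz": 0,"x": 0.045,"y": -0.028,"z": -0.01,"hand": 0.75},{"wx": 0,"wy": 0,"wz": 0,"x": 0.045,"y": -0.028,"z": 0,"hand": 0.75},{"wx": 0,"wy": 0,"wz": 0,"x": 0.045,"y": -0.028,"z": 0,"hand": 0.75},{"wx": 0,"wy": 0,"wz": 0,"x": 0.045,"y": -0.028,"z": 0,"hand": 0.75}]}}

```text
clock: 1.12
tool_pos: [0.3323, -0.4192, 0.2515]
tcp_rot: [3.141, -0.0, 0.244]
ft_force: [-0.2, -0.2, -1.1]
width: 0.752
grasp_force: 0.0
```

{"api": "arm_command", "payload": {"plan": [{"wx": 0,"wy": 0,"wz": 0,"x": 0.045,"y": -0.028,"z": 0,"hand": 0.75},{"wx": 0,"wy": 0,"wz": 0,"x": 0.045,"y": -0.028,"z": 0,"hand": 0.75},{"wx": 0,"wy": 0,"wz": 0,"x": 0.04,"y": -0.04,"z": 0,"hand": 0.75},{"wx": 0,"wy": 0,"wz": 0,"x": 0.03,"y": -0.05,"z": 0,"hand": 0.75},{"wx": 0,"wy": 0,"wz": 0,"x": 0.03,"y": -0.05,"z": 0,"hand": 0.75}]}}

```text
clock: 1.75
tool_pos: [0.4688, -0.1827, 0.2514]
tcp_rot: [3.141, -0.0, 0.244]
ft_force: [1.1, 0.5, -0.1]
width: 0.747
grasp_force: 0.0
```

{"api": "arm_command", "payload": {"plan": [{"wx": 0,"wy": 0,"wz": -10,"x": 0,"y": 0,"z": 0,"hand": 0.75},{"wx": 0,"wy": 0,"wz": -10,"x": 0,"y": 0,"z": 0,"hand": 0.75},{"wx": 0,"wy": 0,"wz": -10,"x": 0,"y": 0,"z": 0,"hand": 0.75},{"wx": 0,"wy": 0,"wz": -10,"x": 0,"y": 0,"z": 0,"hand": 0.75},{"wx": 0,"wy": 0,"wz": -10,"x": 0,"y": 0,"z": 0,"hand": 0.75}]}}

```text
clock: 2.38
tool_pos: [0.4684, -0.1844, 0.2514]
tcp_rot: [3.141, 0.0, 1.122]
ft_force: [0.0, -0.4, 0.4]
width: 0.752
grasp_force: 0.0
```

{"api": "arm_command", "payload": {"plan": [{"wx": 0,"wy": 0,"wz": -10,"x": 0,"y": 0,"z": 0,"hand": 0.75},{"wx": 0,"wy": 0,"wz": -10,"x": 0,"y": 0,"z": 0,"hand": 0.75},{"wx": 0,"wy": 0,"wz": 0,"x": 0,"y": 0,"z": 0,"hand": 0.75}]}}

```text
clock: 2.75
tool_pos: [0.4684, -0.1844, 0.2514]
tcp_rot: [3.141, 0.0, 1.464]
ft_force: [-0.1, 0.7, 0.7]
width: 0.746
grasp_force: 0.0
```

{"api": "arm_command", "payload": {"plan": [{"wx": 0,"wy": 0,"wz": 0,"x": 0.055,"y": 0.01,"z": 0,"hand": 0.75},{"wx": 0,"wy": 0,"wz": 0,"x": 0.06,"y": 0.01,"z": 0,"hand": 0.75},{"wx": 0,"wy": 0,"wz": 0,"x": 0.06,"y": 0.01,"z": 0,"hand": 0.75},{"wx": 0,"wy": 0,"wz": 0,"x": 0.06,"y": 0.01,"z": 0,"hand": 0.75},{"wx": 0,"wy": 0,"wz": 0,"x": 0.06,"y": 0.009,"z": 0,"hand": 0.75}]}}

```text
clock: 3.38
tool_pos: [0.5485, 0.1058, 0.2514]
tcp_rot: [3.141, 0.0, 1.461]
ft_force: [0.7, -1.2, -0.1]
width: 0.749
grasp_force: 0.0
```

{"api": "arm_command", "payload": {"plan": [{"wx": 0,"wy": 0,"wz": 0,"x": 0.05,"y": 0,"z": 0,"hand": 0.75},{"wx": 0,"wy": 0,"wz": 0,"x": 0.042,"y": 0,"z": 0,"hand": 0.75},{"wx": 0,"wy": 0,"wz": 0,"x": 0,"y": 0,"z": 0.05,"hand": 0.75},{"wx": 0,"wy": 0,"wz": 0,"x": 0,"y": 0,"z": 0.055,"hand": 0.75},{"wx": 0,"wy": 0,"wz": 0,"x": 0,"y": 0,"z": 0.05,"hand": 0.75}]}}

```text
clock: 4.0
tool_pos: [0.5576, 0.1955, 0.0947]
tcp_rot: [3.141, 0.0, 1.461]
ft_force: [0.1, 0.3, 0.2]
width: 0.75
grasp_force: 0.0
```

```bash
cat >> h.py <<'E'
M=np.array([.5421,.0462]); A=-.1063
def rel(xy): # world xy -> mark axes
    d=np.array(xy)-M; c,s=np.cos(A),np.sin(A); return np.array([c*d[0]+s*d[1],-s*d[0]+c*d[1]])
def look(tag=None):
    p,d=viewer.camera("top")
    try:
        c,s,y=frame(p); print("frame rel mark mm",(rel(c)*1000).round(1),"yaw",round(float(y)-A,3),"size",s)
    except Exception as e: print(e)
    s=sensors.state(); print("tcp rel mm",(rel(s["tool_pos"][:2])*1000).round(1),s["tool_pos"][2].round(4),"F",s["ft_force"].round(1),s["clock"])
    if tag: cv2.imwrite(f"pics/{tag}.png",cv2.resize(p[130:310,60:310],None,fx=3,fy=3,interpolation=cv2.INTER_CUBIC))
E
python3 -c "
from h import *
look('a1')"
```

```text
frame rel mark mm [ 1.3 25.3] yaw 0.18 size [98.38826751708984, 179.38499450683594]
tcp rel mm [ -2.9 149. ] 0.0888 F [-1.9 -1.8 -5.5] 4.05
```

View pics/a1.png

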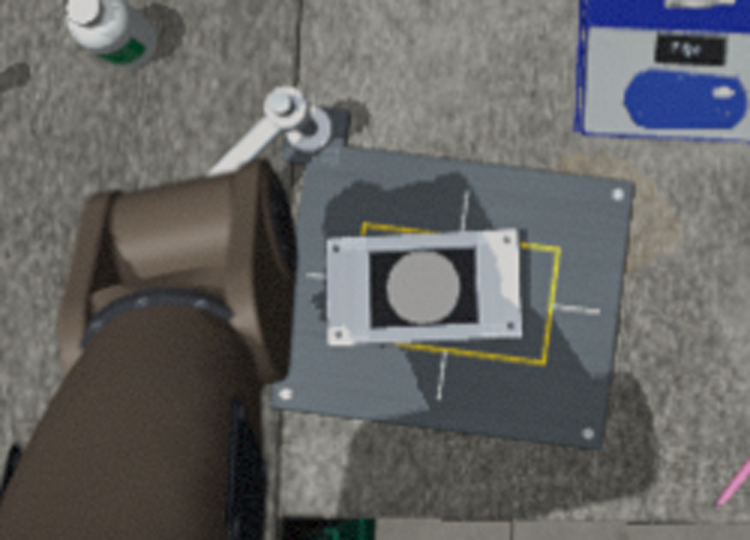

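{"api": "arm_command", "payload": {"plan": [{"wx": 0,"wy": 0,"wz": 0,"x": 0,"y": 0.003,"z": 0.04,"hand": 0.75},{"wx": 0,"wy": 0,"wz": 0,"x": 0,"y": 0,"z": 0.026,"hand": 0.75},{"wx": 0,"wy": 0,"wz": 0,"x": -0.006,"y": 0,"z": 0,"hand": 0.75},{"wx": 0,"wy": 0,"wz": 0,"x": -0.005,"y": 0,"z": 0,"hand": 0.75},{"wx": 0,"wy": 0,"wz": 0,"x": -0.003,"y": 0,"z": 0,"hand": 0.75}]}}

```text
clock: 4.68
tool_pos: [0.5599, 0.1807, 0.0318]
tcp_rot: [3.14, -0.001, 1.464]
ft_force: [0.4, -0.3, 1.3]
width: 0.746
grasp_force: 0.0
```

{"api": "arm_command", "payload": {"plan": [{"wx": 0,"wy": 0,"wz": 0,"x": -0.002,"y": 0,"z": 0,"hand": 0.75},{"wx": 0,"wy": 0,"wz": 0,"x": -0.002,"y": 0,"z": 0,"hand": 0.75},{"wx": 0,"wy": 0,"wz": 0,"x": -0.002,"y": 0,"z": 0,"hand": 0.75},{"wx": 0,"wy": 0,"wz": 0,"x": -0.002,"y": 0,"z": 0,"hand": 0.75}]}}

```text
clock: 5.18
tool_pos: [0.5594, 0.1737, 0.0309]
tcp_rot: [3.139, -0.001, 1.466]
ft_force: [1.3, 5.5, 2.7]
width: 0.749
grasp_force: 2.9
```

```bash
python3 -c "
from h import *
look()"
```

```text
frame rel mark mm [ 0.8 19.2] yaw 0.167 size [98.16529846191406, 173.19430541992188]
tcp rel mm [  3.6 128.4] 0.0309 F [2.  4.1 3.1] 5.225
```

{"api": "arm_command", "payload": {"plan": [{"wx": 0,"wy": 0,"wz": 0,"x": 0.004,"y": 0,"z": 0,"hand": 0.75},{"wx": 0,"wy": 0,"wz": 0,"x": 0,"y": 0,"z": 0.005,"hand": 0.75},{"wx": 0,"wy": 0,"wz": 0,"x": 0,"y": 0,"z": 0.004,"hand": 0.75},{"wx": 0,"wy": 0,"wz": 0,"x": -0.004,"y": 0,"z": 0,"hand": 0.75},{"wx": 0,"wy": 0,"wz": 0,"x": -0.002,"y": 0,"z": 0,"hand": 0.75}]}}

```text
clock: 5.85
tool_pos: [0.5583, 0.1709, 0.0211]
tcp_rot: [-3.142, -0.0, 1.465]
ft_force: [1.7, 1.6, -1.8]
width: 0.748
grasp_force: 1.3
```

{"api": "arm_command", "payload": {"plan": [{"wx": 0,"wy": 0,"wz": 0,"x": -0.0025,"y": 0,"z": 0,"hand": 0.75},{"wx": 0,"wy": 0,"wz": 0,"x": -0.0025,"y": 0,"z": 0,"hand": 0.75},{"wx": 0,"wy": 0,"wz": 0,"x": -0.0025,"y": 0,"z": 0,"hand": 0.75},{"wx": 0,"wy": 0,"wz": 0,"x": -0.0025,"y": 0,"z": 0,"hand": 0.75},{"wx": 0,"wy": 0,"wz": 0,"x": -0.0025,"y": 0,"z": 0,"hand": 0.75}]}}

```text
clock: 6.48
tool_pos: [0.557, 0.1586, 0.0213]
tcp_rot: [3.141, 0.0, 1.466]
ft_force: [1.1, 2.8, -1.4]
width: 0.748
grasp_force: 1.4
```

```bash
python3 -c "
from h import *
look()"
```

```text
frame rel mark mm [-2.4  1.9] yaw 0.126 size [97.58057403564453, 164.10308837890625]
tcp rel mm [  2.8 113. ] 0.0213 F [ 1.4  1.6 -0.6] 6.525
```

{"api": "arm_command", "payload": {"plan": [{"wx": 0,"wy": 0,"wz": 0,"x": -0.0025,"y": 0,"z": 0,"hand": 0.75},{"wx": 0,"wy": 0,"wz": 0,"x": -0.0025,"y": 0,"z": 0,"hand": 0.75},{"wx": 0,"wy": 0,"wz": 0,"x": 0,"y": 0,"z": 0,"hand": 0.75}]}}

```text
clock: 6.9
tool_pos: [0.5564, 0.1534, 0.0213]
tcp_rot: [-3.141, 0.0, 1.465]
ft_force: [-0.2, -0.9, -0.5]
width: 0.75
grasp_force: 0.2
```

```bash
cat >> h.py <<'E'
def fine(p):
    """pose of the frame in mark axes from its edge lines (robust to a hidden end): cx, y of right end, y of left end, yaw"""
    m=np.zeros(p.shape[:2],np.uint8); g=p[170:290,140:290]; m[170:290,140:290]=(g.min(2)>130)*255
    m=cv2.morphologyEx(m,cv2.MORPH_OPEN,np.ones((3,3)))
    c=max(cv2.findContours(m,cv2.RETR_EXTERNAL,cv2.CHAIN_APPROX_NONE)[0],key=cv2.contourArea)[:,0]
    P=np.array([rel(q[:2]) for q in onz("top",c,.047)])*1000
    r=cv2.minAreaRect(np.float32(P)); b=cv2.boxPoints(r); e=[b[1]-b[0],b[2]-b[1]]; l=max(e,key=np.linalg.norm); l=l*np.sign(l[1])
    th=np.arctan2(-l[0],l[1]); o=np.array(r[0])
    for _ in range(3):
        u=np.array([np.cos(th),np.sin(th)]); v=np.array([-u[1],u[0]]); X=(P-o)@u; Y=(P-o)@v; xs=[];sl=[]
        Ym=Y.min(); mid=(Y>Ym+12)&(Y<Ym+150)
        for s in(1,-1):
            k=mid&(s*X>40)
            f=np.polyfit(Y[k],X[k],1); k2=k&(abs(X-np.polyval(f,Y))<1.5); f=np.polyfit(Y[k2],X[k2],1); sl.append(-f[0]); xs.append(np.polyval(f,Ym+90))
        k=(Y<Ym+4)&(abs(X-np.mean(xs))<40); yr=Y[k].mean(); k=(Y>Y.max()-4)&(abs(X-np.mean(xs))<40); yl=Y[k].mean()
        o=o+np.mean(xs)*u+(yr+90)*v; th=th+np.mean(sl)
    return o.round(1),"yaw",th.round(3),"edges",np.round(sl,3),"w",round(xs[0]-xs[1],1),"len",round(yl-yr,1)
def look2(tag=None):
    p,d=viewer.camera("top"); print(fine(p))
    s=sensors.state(); print("tcp rel mm",(rel(s["tool_pos"][:2])*1000).round(1),s["tool_pos"][2].round(4),"yaw",s["tcp_rot"][2]-A-np.pi/2,"F",s["ft_force"].round(1),s["clock"])
    if tag: cv2.imwrite(f"pics/{tag}.png",cv2.resize(p[150:300,90:290],None,fx=4,fy=4,interpolation=cv2.INTER_CUBIC))
E
python3 -c "
from h import *
print(fine(cv2.imread('pics/top0.png')))
look2('a2')"
```

```text
(array([ 0.1, 26.6]), 'yaw', np.float64(0.17), 'edges', array([ 0.005, -0.005]), 'w', np.float64(97.8), 'len', np.float64(176.8))
(array([-4.6,  4.1]), 'yaw', np.float64(0.109), 'edges', array([ 0.016, -0.016]), 'w', np.float64(95.8), 'len', np.float64(161.8))
tcp rel mm [  2.8 108.2] 0.0213 yaw 0.0008241304874365696 F [ 0.6 -0.2  0.2] 6.95
```

View pics/a2.png

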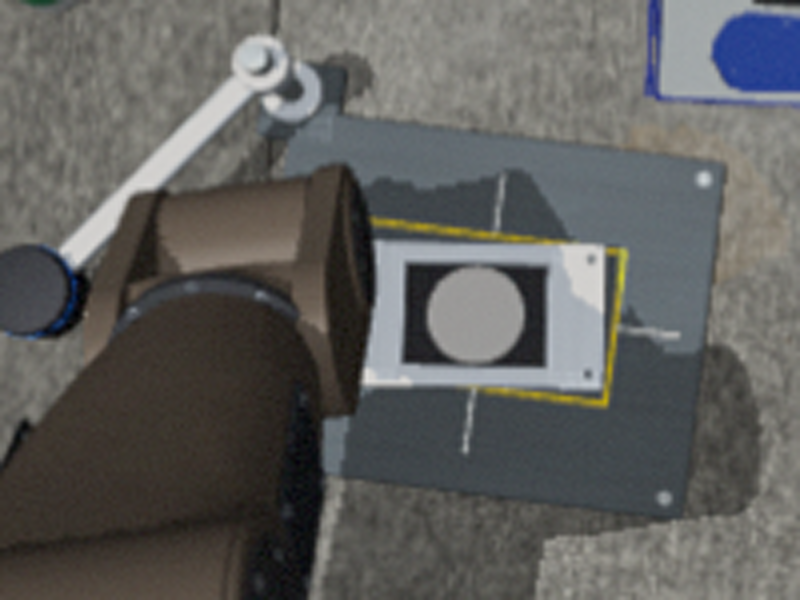

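{"api": "arm_command", "payload": {"plan": [{"wx": 0,"wy": 0,"wz": 0,"x": 0.01,"y": 0,"z": 0,"hand": 0.75},{"wx": 0,"wy": 0,"wz": 0,"x": 0,"y": 0,"z": -0.05,"hand": 0.75},{"wx": 0,"wy": 0,"wz": 0,"x": 0,"y": 0,"z": -0.05,"hand": 0.75},{"wx": 0,"wy": 0,"wz": 0,"x": -0.047,"y": -0.049,"z": 0,"hand": 0.75},{"wx": 0,"wy": 0,"wz": 0,"x": -0.046,"y": -0.049,"z": 0,"hand": 0.75}]}}

```text
clock: 7.58
tool_pos: [0.457, 0.0874, 0.1217]
tcp_rot: [3.14, 0.0, 1.467]
ft_force: [0.1, -0.8, -0.2]
width: 0.75
grasp_force: 0.0
```

{"api": "arm_command", "payload": {"plan": [{"wx": 0,"wy": 0,"wz": 10,"x": 0,"y": 0,"z": 0,"hand": 0.75},{"wx": 0,"wy": 0,"wz": 10,"x": 0,"y": 0,"z": 0,"hand": 0.75},{"wx": 0,"wy": 0,"wz": 10,"x": 0,"y": 0,"z": 0,"hand": 0.75},{"wx": 0,"wy": 0,"wz": 10,"x": 0,"y": 0,"z": 0,"hand": 0.75},{"wx": 0,"wy": 0,"wz": 10,"x": 0,"y": 0,"z": 0,"hand": 0.75}]}}

```text
clock: 8.2
tool_pos: [0.4582, 0.088, 0.1214]
tcp_rot: [3.142, 0.0, 0.587]
ft_force: [0.3, -0.1, -0.1]
width: 0.75
grasp_force: 0.0
```

{"api": "arm_command", "payload": {"plan": [{"wx": 0,"wy": 0,"wz": 10,"x": 0,"y": 0,"z": 0,"hand": 0.75},{"wx": 0,"wy": 0,"wz": 10,"x": 0,"y": 0,"z": 0,"hand": 0.75},{"wx": 0,"wy": 0,"wz": 10,"x": 0,"y": 0,"z": 0,"hand": 0.75},{"wx": 0,"wy": 0,"wz": 10,"x": 0,"y": 0,"z": 0,"hand": 0.75},{"wx": 0,"wy": 0,"wz": 0,"x": 0,"y": 0,"z": 0,"hand": 0.75}]}}

```text
clock: 8.82
tool_pos: [0.4582, 0.088, 0.1213]
tcp_rot: [3.141, 0.0, -0.104]
ft_force: [-0.4, -0.4, 0.4]
width: 0.746
grasp_force: 0.0
```

```bash
python3 -c "
from h import *
look2('a3')"
```

```text
(array([-3.5,  4.2]), 'yaw', np.float64(0.09), 'edges', array([ 0.012, -0.012]), 'w', np.float64(95.4), 'len', np.float64(176.9))
tcp rel mm [-87.8  32.6] 0.1213 yaw -1.5656215705835181 F [-0.   0.1  0.2] 8.875
```

View pics/a3.png

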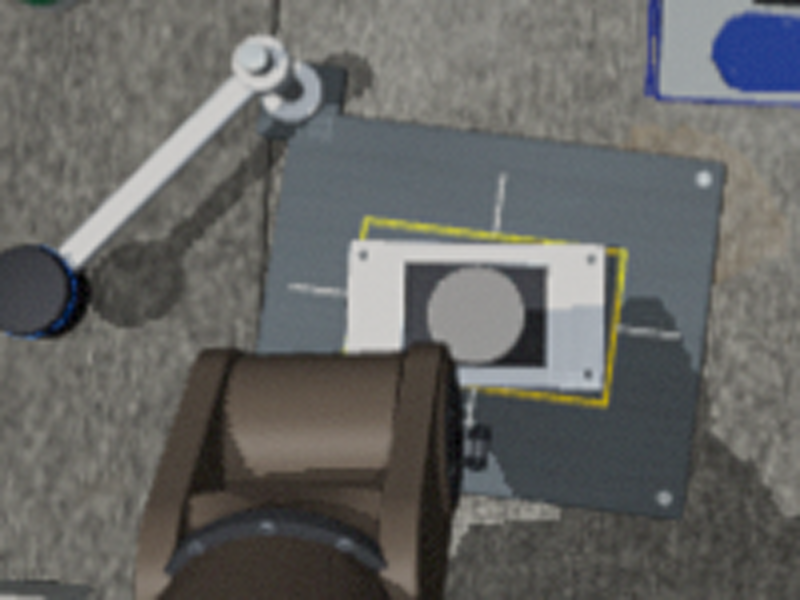

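{"api": "arm_command", "payload": {"plan": [{"wx": 0,"wy": 0,"wz": 0,"x": -0.003,"y": 0.006,"z": 0.04,"hand": 0.75},{"wx": 0,"wy": 0,"wz": 0,"x": 0,"y": 0,"z": 0.04,"hand": 0.75},{"wx": 0,"wy": 0,"wz": 0,"x": 0,"y": 0,"z": 0.02,"hand": 0.75},{"wx": 0,"wy": 0,"wz": 0,"x": 0.008,"y": 0,"z": 0,"hand": 0.75},{"wx": 0,"wy": 0,"wz": 0,"x": 0.006,"y": 0,"z": 0,"hand": 0.75}]}}

```text
clock: 9.5
tool_pos: [0.4697, 0.0805, 0.022]
tcp_rot: [-3.142, -0.001, -0.104]
ft_force: [-0.4, -0.4, -0.5]
width: 0.75
grasp_force: 0.0
```

{"api": "arm_command", "payload": {"plan": [{"wx": 0,"wy": 0,"wz": 0,"x": 0.003,"y": 0,"z": 0,"hand": 0.75},{"wx": 0,"wy": 0,"wz": 0,"x": 0.002,"y": 0,"z": 0,"hand": 0.75},{"wx": 0,"wy": 0,"wz": 0,"x": 0.002,"y": 0,"z": 0,"hand": 0.75},{"wx": 0,"wy": 0,"wz": 0,"x": 0.002,"y": 0,"z": 0,"hand": 0.75},{"wx": 0,"wy": 0,"wz": 0,"x": 0.002,"y": 0,"z": 0,"hand": 0.75}]}}

```text
clock: 10.12
tool_pos: [0.4784, 0.0795, 0.0213]
tcp_rot: [3.141, 0.002, -0.105]
ft_force: [-5.4, 2.1, 3.6]
width: 0.752
grasp_force: 2.4
```

```bash
python3 -c "
from h import *
look2()"
```

```text
(array([0.8, 3.6]), 'yaw', np.float64(0.034), 'edges', array([ 0.043, -0.076]), 'w', np.float64(89.8), 'len', np.float64(178.4))
tcp rel mm [-66.5  26.4] 0.0213 yaw -1.5691592424221796 F [-4.6  2.4  2.1] 10.175
```

{"api": "arm_command", "payload": {"plan": [{"wx": 0,"wy": 0,"wz": 0,"x": 0.002,"y": 0,"z": 0,"hand": 0.75},{"wx": 0,"wy": 0,"wz": 0,"x": 0.0015,"y": 0,"z": 0,"hand": 0.75},{"wx": 0,"wy": 0,"wz": 0,"x": 0.0015,"y": 0,"z": 0,"hand": 0.75},{"wx": 0,"wy": 0,"wz": 0,"x": 0,"y": 0,"z": 0,"hand": 0.75}]}}

```text
clock: 10.68
tool_pos: [0.4839, 0.079, 0.0212]
tcp_rot: [3.141, 0.001, -0.105]
ft_force: [-4.9, 2.9, 2.9]
width: 0.753
grasp_force: 2.2
```

```bash
python3 -c "
from h import *
look2()"
```

```text
(array([2.6, 2.5]), 'yaw', np.float64(0.037), 'edges', array([ 0.02 , -0.024]), 'w', np.float64(93.7), 'len', np.float64(176.4))
tcp rel mm [-61.4  26.4] 0.0213 yaw -1.5694231144942736 F [-3.2  3.3  3.7] 10.725
```

{"api": "arm_command", "payload": {"plan": [{"wx": 0,"wy": 0,"wz": 0,"x": -0.02,"y": 0,"z": 0,"hand": 0.75},{"wx": 0,"wy": 0,"wz": 0,"x": -0.01,"y": 0,"z": -0.05,"hand": 0.75},{"wx": 0,"wy": 0,"wz": 0,"x": 0,"y": -0.06,"z": -0.06,"hand": 0.75},{"wx": 0,"wy": 0,"wz": 0,"x": 0,"y": -0.06,"z": 0,"hand": 0.75},{"wx": 0,"wy": 0,"wz": 0,"x": 0,"y": -0.06,"z": 0,"hand": 0.75}]}}

```text
clock: 11.35
tool_pos: [0.4727, 0.247, 0.1165]
tcp_rot: [-3.14, -0.003, -0.106]
ft_force: [1.0, -0.7, -0.2]
width: 0.749
grasp_force: 0.0
```

```bash
python3 -c "
from h import *
look2('a4')"
```

```text
(array([0.9, 1.9]), 'yaw', np.float64(0.045), 'edges', array([ 0.014, -0.014]), 'w', np.float64(97.1), 'len', np.float64(176.1))
tcp rel mm [-90.4 198. ] 0.1164 yaw -1.5680879230554143 F [-2.4  2.6 -0.3] 11.4
```

View pics/a4.png

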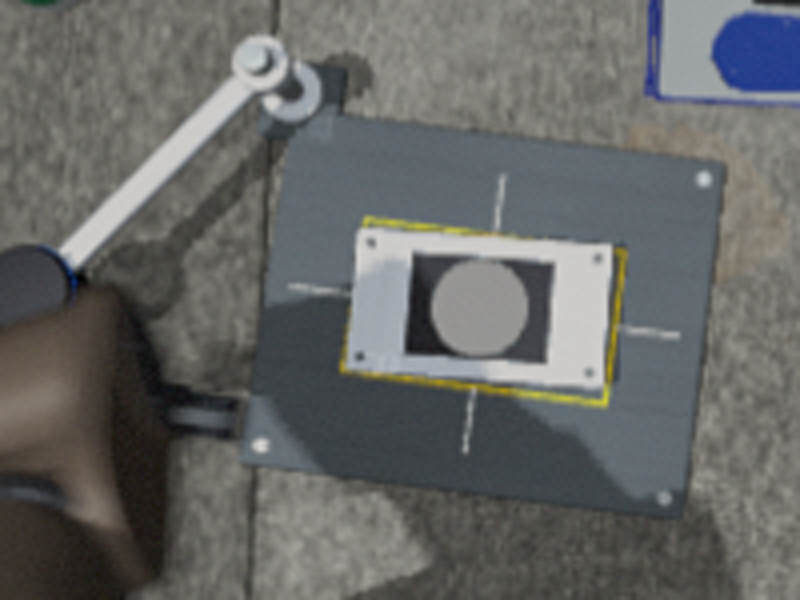

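Run:
```python
from h import *
p,d=viewer.camera("top")
hsv=cv2.cvtColor(p,cv2.COLOR_BGR2HSV)
y=cv2.inRange(hsv,(22,80,60),(38,255,255)); y[:,:145]=0;y[:,265:]=0;y[:190]=0;y[270:]=0
Q=np.array([rel(q[:2]) for q in onz("top",np.argwhere(y)[:,::-1],.012)])*1000
print(len(Q),cv2.minAreaRect(np.float32(Q)))
for nm,k,ax in(("far",(abs(Q[:,0]-54)<5)&(abs(Q[:,1])<85),0),("near",(abs(Q[:,0]+54)<5)&(abs(Q[:,1])<85),0),("left",(abs(Q[:,1]-94)<5)&(abs(Q[:,0])<45),1),("right",(abs(Q[:,1]+94)<5)&(abs(Q[:,0])<45),1)):
    if k.sum()>5: print(nm,k.sum(),np.polyfit(Q[k,1-ax],Q[k,ax],1).round(3))
# frame edges by sub-pixel half-level crossing along normals
g=p.min(2).astype(np.float32)
c0=np.array([.9,1.5]);th=.045
u=np.array([np.cos(th),np.sin(th)]);v=np.array([-u[1],u[0]]);s=np.arange(-9,9.1,.25)
ca,sa=np.cos(A),np.sin(A)
def edge(n,t,h,L):
    out=[]
    for a in np.arange(-L,L+1,4):
        R=c0+np.outer(h+s,n)+a*t; W=np.c_[(R[:,0]*ca-R[:,1]*sa)/1000+M[0],(R[:,0]*sa+R[:,1]*ca)/1000+M[1],np.full(len(R),.047)]
        I=cv2.remap(g,*[np.float32(q)[:,None] for q in proj("top",W).T],cv2.INTER_LINEAR)[:,0]
        D=-np.gradient(cv2.GaussianBlur(I[:,None],(1,5),1)[:,0]); i=D[4:-4].argmax()+4
        w=np.clip(D[i-4:i+5],0,None); out.append((a,(s[i-4:i+5]*w).sum()/w.sum()+h))
    o=np.array(out); f=np.polyfit(*o.T,1); k=abs(o[:,1]-np.polyval(f,o[:,0]))<1.5; f=np.polyfit(*o[k].T,1); return f.round(3),k.sum()
print("far",edge(u,v,50,75));print("near",edge(-u,v,50,75));print("left",edge(v,u,90,40));print("right",edge(-v,u,90,40))
```

```text
252 ((-0.48603057861328125, 0.3203582763671875), (194.38009643554688, 114.70172882080078), 89.8696517944336)
far 44 [-1.4000e-02  5.5415e+01]
near 106 [-8.0000e-03 -5.4929e+01]
left 8 [1.6000e-02 9.6485e+01]
right 56 [ 1.5000e-02 -9.4003e+01]
far (array([-1.0000e-03,  5.0012e+01]), np.int64(36))
near (array([2.0000e-02, 5.0597e+01]), np.int64(30))
left (array([1.6000e-02, 8.8246e+01]), np.int64(20))
right (array([-1.3000e-02,  9.0935e+01]), np.int64(21))
```

{"api": "arm_command", "payload": {"plan": [{"wx": 0,"wy": 0,"wz": 0,"x": 0.03,"y": 0.05,"z": 0,"hand": 0.75},{"wx": 0,"wy": 0,"wz": 0,"x": 0.033,"y": 0.06,"z": 0,"hand": 0.75},{"wx": 0,"wy": 0,"wz": 0,"x": 0.034,"y": 0.06,"z": 0,"hand": 0.75},{"wx": 0,"wy": 0,"wz": 0,"x": 0.034,"y": 0.06,"z": 0,"hand": 0.75},{"wx": 0,"wy": 0,"wz": 0,"x": 0.034,"y": 0.05,"z": 0,"hand": 0.75}]}}

```text
clock: 12.08
tool_pos: [0.5995, -0.0361, 0.1156]
tcp_rot: [3.141, -0.001, -0.106]
ft_force: [0.9, 0.7, 0.0]
width: 0.75
grasp_force: 0.0
```

{"api": "arm_command", "payload": {"plan": [{"wx": 0,"wy": 0,"wz": 0,"x": 0.01,"y": 0.033,"z": 0,"hand": 0.75},{"wx": 0,"wy": 0,"wz": 0,"x": 0,"y": 0,"z": 0,"hand": 0.75},{"wx": 0,"wy": 0,"wz": 0,"x": 0,"y": 0,"z": 0.045,"hand": 0.75},{"wx": 0,"wy": 0,"wz": 0,"x": 0,"y": 0,"z": 0.04,"hand": 0.75},{"wx": 0,"wy": 0,"wz": 0,"x": 0,"y": 0,"z": 0,"hand": 0.75}]}}

```text
clock: 12.7
tool_pos: [0.6039, -0.0662, 0.0283]
tcp_rot: [-3.141, 0.005, -0.105]
ft_force: [0.0, 0.7, 0.9]
width: 0.748
grasp_force: 0.0
```

```bash
python3 -c "
from h import *
look2()"
```

```text
(array([37., 47.]), 'yaw', np.float64(-1.617), 'edges', array([-0.073,  0.069]), 'w', np.float64(86.8), 'len', np.float64(102.2))
tcp rel mm [  74.5 -105.4] 0.0302 yaw -1.5693212665479115 F [-0.4 -0.4 -0.1] 12.75
```

{"api": "arm_command", "payload": {"plan": [{"wx": 0,"wy": 0,"wz": 0,"x": 0,"y": 0.01,"z": 0.007,"hand": 0.75},{"wx": 0,"wy": 0,"wz": 0,"x": -0.004,"y": 0,"z": 0,"hand": 0.75},{"wx": 0,"wy": 0,"wz": 0,"x": -0.003,"y": 0,"z": 0,"hand": 0.75},{"wx": 0,"wy": 0,"wz": 0,"x": -0.002,"y": 0,"z": 0,"hand": 0.75},{"wx": 0,"wy": 0,"wz": 0,"x": -0.0015,"y": 0,"z": 0,"hand": 0.75}]}}

```text
clock: 13.38
tool_pos: [0.5948, -0.0761, 0.0241]
tcp_rot: [3.141, -0.002, -0.105]
ft_force: [3.9, -1.5, 2.7]
width: 0.753
grasp_force: 2.0
```

{"api": "arm_command", "payload": {"plan": [{"wx": 0,"wy": 0,"wz": 0,"x": -0.0015,"y": 0,"z": 0,"hand": 0.75},{"wx": 0,"wy": 0,"wz": 0,"x": -0.001,"y": 0,"z": 0,"hand": 0.75},{"wx": 0,"wy": 0,"wz": 0,"x": 0,"y": 0,"z": 0,"hand": 0.75}]}}

```text
clock: 13.75
tool_pos: [0.5916, -0.0756, 0.0236]
tcp_rot: [3.142, -0.0, -0.105]
ft_force: [4.1, -1.5, 2.2]
width: 0.748
grasp_force: 1.9
```

```bash
cat >> h.py <<'E'
def edges(p,c0=(.6,.5),th=.03):
    g=p.min(2).astype(np.float32); c0=np.array(c0)
    u=np.array([np.cos(th),np.sin(th)]);v=np.array([-u[1],u[0]]);s=np.arange(-8,8.1,.25); ca,sa=np.cos(A),np.sin(A)
    def edge(n,t,h,L):
        out=[]
        for a in np.arange(-L,L+1,4):
            R=c0+np.outer(h+s,n)+a*t; W=np.c_[(R[:,0]*ca-R[:,1]*sa)/1000+M[0],(R[:,0]*sa+R[:,1]*ca)/1000+M[1],np.full(len(R),.047)]
            I=cv2.remap(g,*[np.float32(q)[:,None] for q in proj("top",W).T],cv2.INTER_LINEAR)[:,0]
            D=-np.gradient(cv2.GaussianBlur(I[:,None],(1,5),1)[:,0]); i=D[4:-4].argmax()+4
            if D[i]<3: continue
            w=np.clip(D[i-4:i+5],0,None); out.append((a,(s[i-4:i+5]*w).sum()/w.sum()))
        if len(out)<6: return None
        o=np.array(out); f=np.median([np.polyfit(*o[i].T,1) for i in [np.random.choice(len(o),5,False) for _ in range(200)]],0)
        k=abs(o[:,1]-np.polyval(f,o[:,0]))<1.2; f=np.polyfit(*o[k].T,1); return f.round(3),k.sum()
    for nm,n,t,h,L,sg in(("far",u,v,50,75,-1),("near",-u,v,50,75,1),("left",v,u,90,40,1),("right",-v,u,90,40,-1)):
        e=edge(n,t,h,L)
        if e: print(nm,"yaw",round(th+sg*e[0][0],3),"offset",e[0][1],"n",e[1])
def look3(tag=None,**k):
    p,d=viewer.camera("top"); edges(p,**k)
    s=sensors.state(); print("tcp rel mm",(rel(s["tool_pos"][:2])*1000).round(1),s["tool_pos"][2].round(4),"F",s["ft_force"].round(1),s["clock"])
    if tag: cv2.imwrite(f"pics/{tag}.png",cv2.resize(p[150:300,90:290],None,fx=4,fy=4,interpolation=cv2.INTER_CUBIC))
E
python3 -c "
from h import *
look3()"
```

```text
far yaw 0.002 offset -2.845 n 23
near yaw 0.014 offset 2.573 n 9
left yaw 0.02 offset 0.975 n 19
tcp rel mm [  62.2 -115.8] 0.0235 F [ 3.5 -2.   2.3] 13.8
```

{"api": "arm_command", "payload": {"plan": [{"wx": 0,"wy": 0,"wz": 0,"x": 0.015,"y": 0,"z": 0,"hand": 0.75},{"wx": 0,"wy": 0,"wz": 0,"x": 0.01,"y": 0,"z": -0.05,"hand": 0.75},{"wx": 0,"wy": 0,"wz": 0,"x": 0,"y": 0,"z": -0.06,"hand": 0.75},{"wx": 0,"wy": 0,"wz": 0,"x": -0.05,"y": 0.03,"z": 0,"hand": 0.75},{"wx": 0,"wy": 0,"wz": 0,"x": -0.06,"y": 0.03,"z": 0,"hand": 0.75}]}}

```text
clock: 14.42
tool_pos: [0.503, -0.1245, 0.1334]
tcp_rot: [-3.141, 0.001, -0.104]
ft_force: [0.3, -1.6, 0.4]
width: 0.752
grasp_force: 0.0
```

{"api": "arm_command", "payload": {"plan": [{"wx": 0,"wy": 0,"wz": 0,"x": -0.06,"y": 0,"z": 0,"hand": 0.75},{"wx": 0,"wy": 0,"wz": 0,"x": 0,"y": 0,"z": 0,"hand": 0.75}]}}

```text
clock: 14.68
tool_pos: [0.4407, -0.1172, 0.1331]
tcp_rot: [-3.14, 0.005, -0.106]
ft_force: [0.2, 0.5, -0.7]
width: 0.75
grasp_force: 0.0
```

```bash
python3 -c "
from h import *
look3('a5',c0=(-2,.5),th=.015)"
```

```text
far yaw 0.011 offset 0.065 n 34
near yaw 0.004 offset 0.439 n 33
left yaw 0.005 offset 0.836 n 21
right yaw 0.018 offset -1.83 n 17
tcp rel mm [ -80.5 -173.7] 0.1335 F [ 0.8 -0.9  0. ] 14.725
```

View pics/a5.png

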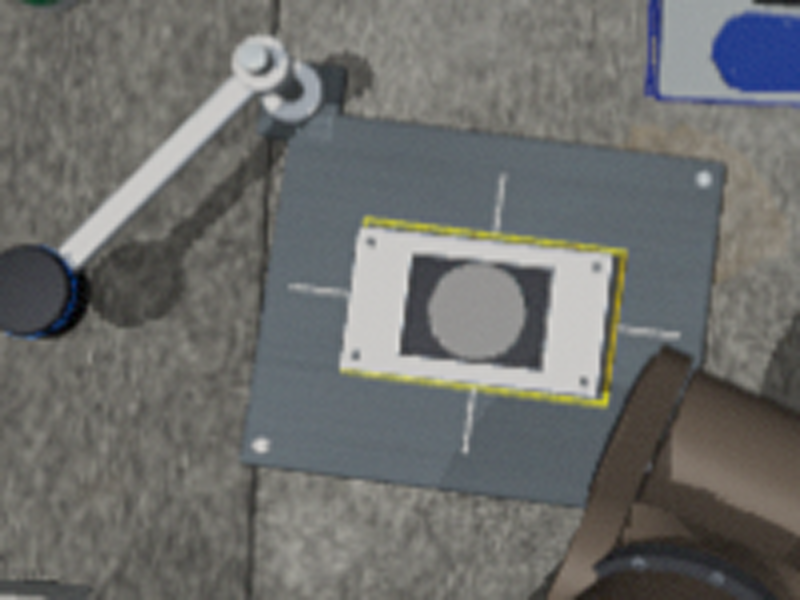

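{"api": "arm_command", "payload": {"plan": [{"wx": 0,"wy": 0,"wz": 0,"x": -0.008,"y": -0.055,"z": 0,"hand": 0.75},{"wx": 0,"wy": 0,"wz": 0,"x": 0,"y": -0.06,"z": 0,"hand": 0.75},{"wx": 0,"wy": 0,"wz": 0,"x": 0,"y": -0.058,"z": 0.03,"hand": 0.75},{"wx": 0,"wy": 0,"wz": 0,"x": 0,"y": 0,"z": 0.045,"hand": 0.75},{"wx": 0,"wy": 0,"wz": 0,"x": 0,"y": 0,"z": 0.033,"hand": 0.75}]}}

```text
clock: 15.35
tool_pos: [0.4557, 0.0533, 0.0249]
tcp_rot: [3.141, 0.001, -0.102]
ft_force: [0.5, 0.0, 0.6]
width: 0.751
grasp_force: 0.0
```

{"api": "arm_command", "payload": {"plan": [{"wx": 0,"wy": 0,"wz": 0,"x": 0.006,"y": 0,"z": 0,"hand": 0.75},{"wx": 0,"wy": 0,"wz": 0,"x": 0.006,"y": 0,"z": 0,"hand": 0.75},{"wx": 0,"wy": 0,"wz": 0,"x": 0,"y": 0,"z": 0,"hand": 0.75}]}}

```text
clock: 15.72
tool_pos: [0.4686, 0.0505, 0.0279]
tcp_rot: [-3.141, -0.003, -0.106]
ft_force: [-0.1, 0.9, 0.2]
width: 0.754
grasp_force: 0.0
```

```bash
python3 -c "
from h import *
look3(c0=(-2,.5),th=.015)"
```

```text
far yaw 0.012 offset 0.103 n 33
near yaw -0.019 offset -0.917 n 6
left yaw 0.009 offset 0.765 n 16
right yaw 0.011 offset -1.899 n 18
tcp rel mm [-74.1  -3.6] 0.0278 F [-0.7  0.2 -0.2] 15.775
```

{"api": "arm_command", "payload": {"plan": [{"wx": 0,"wy": 0,"wz": -0.6,"x": 0.006,"y": 0,"z": 0.003,"hand": 0.75},{"wx": 0,"wy": 0,"wz": 0,"x": 0.004,"y": 0,"z": 0,"hand": 0.75},{"wx": 0,"wy": 0,"wz": 0,"x": 0.002,"y": 0,"z": 0,"hand": 0.75},{"wx": 0,"wy": 0,"wz": 0,"x": 0.002,"y": 0,"z": 0,"hand": 0.75},{"wx": 0,"wy": 0,"wz": 0,"x": 0.001,"y": 0,"z": 0,"hand": 0.75}]}}

```text
clock: 16.4
tool_pos: [0.4813, 0.0493, 0.0237]
tcp_rot: [3.141, 0.002, -0.095]
ft_force: [-7.5, 1.5, 5.7]
width: 0.745
grasp_force: 3.3
```

```bash
python3 -c "
from h import *
look3(c0=(-2,.5),th=.015)"
```

```text
far yaw 0.01 offset 0.156 n 37
left yaw 0.042 offset -0.074 n 5
right yaw 0.01 offset -1.889 n 18
tcp rel mm [-60.8  -3.4] 0.0237 F [-4.6  1.2  2.3] 16.45
```

{"api": "arm_command", "payload": {"plan": [{"wx": 0,"wy": 0,"wz": 0,"x": 0.001,"y": 0,"z": 0,"hand": 0.75},{"wx": 0,"wy": 0,"wz": 0,"x": 0.001,"y": 0,"z": 0,"hand": 0.75},{"wx": 0,"wy": 0,"wz": 0,"x": 0.0005,"y": 0,"z": 0,"hand": 0.75},{"wx": 0,"wy": 0,"wz": 0,"x": 0,"y": 0,"z": 0,"hand": 0.75}]}}

```text
clock: 16.95
tool_pos: [0.4832, 0.0491, 0.0237]
tcp_rot: [3.141, 0.003, -0.095]
ft_force: [-7.7, 1.0, 5.0]
width: 0.749
grasp_force: 3.7
```

```bash
python3 -c "
from h import *
look3(c0=(-2,.5),th=.015)"
```

```text
far yaw 0.013 offset 1.836 n 36
near yaw -0.319 offset -24.701 n 3
left yaw 0.046 offset -0.393 n 3
right yaw 0.002 offset -1.77 n 19
tcp rel mm [-58.9  -3.4] 0.0237 F [-7.4  0.4  5.8] 17.0
```

{"api": "arm_command", "payload": {"plan": [{"wx": 0,"wy": 0,"wz": 0,"x": -0.01,"y": 0,"z": 0,"hand": 0.75},{"wx": 0,"wy": 0,"wz": 0,"x": -0.02,"y": 0,"z": -0.04,"hand": 0.75},{"wx": 0,"wy": 0,"wz": 0,"x": 0,"y": -0.05,"z": -0.06,"hand": 0},{"wx": 0,"wy": 0,"wz": 0,"x": 0,"y": -0.06,"z": -0.06,"hand": 0},{"wx": 0,"wy": 0,"wz": 0,"x": 0,"y": -0.06,"z": -0.04,"hand": 0}]}}

```text
clock: 17.62
tool_pos: [0.4676, 0.1886, 0.1927]
tcp_rot: [-3.141, -0.002, -0.096]
ft_force: [0.9, -0.2, -1.2]
width: 0.112
grasp_force: 0.0
```

{"api": "arm_command", "payload": {"plan": [{"wx": 0,"wy": 0,"wz": 0,"x": 0.02,"y": -0.05,"z": 0,"hand": 0},{"wx": 0,"wy": 0,"wz": 0,"x": 0,"y": 0,"z": 0,"hand": 0}]}}

```text
clock: 17.88
tool_pos: [0.493, 0.2379, 0.1907]
tcp_rot: [-3.141, -0.002, -0.092]
ft_force: [0.3, -0.1, -1.0]
width: 0.001
grasp_force: 0.0
```

```bash
python3 -c "
from h import *
look3('a6',c0=(0,1.5),th=.01)
print(viewer.recognise('head','top')[:1])"
```

```text
far yaw 0.015 offset -0.188 n 35
near yaw 0.007 offset 1.793 n 29
left yaw 0.022 offset -0.181 n 20
right yaw 0.01 offset -0.365 n 20
tcp rel mm [-70.  183.7] 0.1902 F [ 0.1 -0.2  0.1] 17.925
[{'bbox': [0.2665, 0.4777, 0.101, 0.132], 'p': 0.73}]
```

View pics/a6.png

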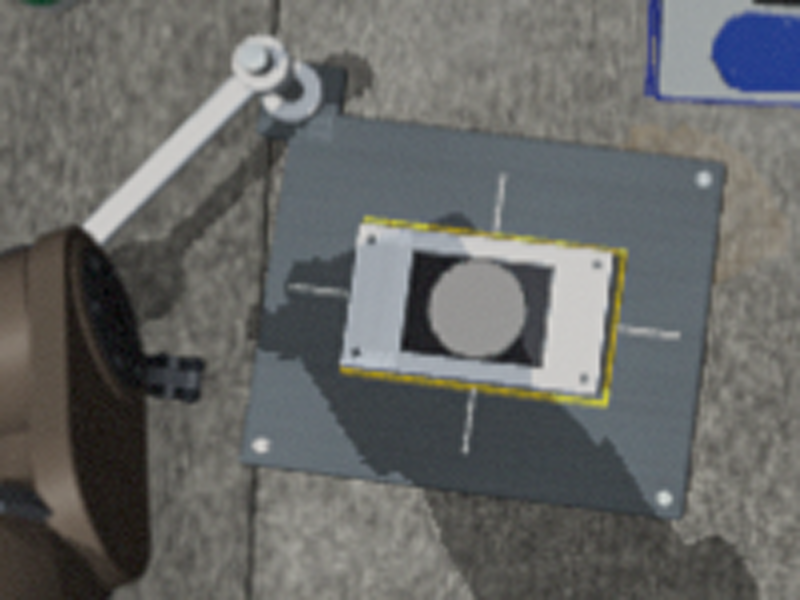

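{"api": "arm_command", "payload": {"plan": [{"wx": 0,"wy": 0,"wz": 0,"x": 0.025,"y": -0.045,"z": -0.01,"hand": 0},{"wx": 0,"wy": 0,"wz": 0,"x": 0.025,"y": -0.05,"z": 0,"hand": 0},{"wx": 0,"wy": 0,"wz": 0,"x": 0.025,"y": -0.05,"z": 0,"hand": 0},{"wx": 0,"wy": 0,"wz": 0,"x": 0,"y": 0,"z": 0,"hand": 0}]}}

```text
clock: 18.48
tool_pos: [0.5815, 0.3735, 0.1991]
tcp_rot: [3.141, 0.001, -0.094]
ft_force: [-0.1, -1.2, -0.5]
width: -0.001
grasp_force: 0.0
```

```bash
cat > path.py <<'E'
from h import *
s=sensors.state(); t=s["tool_pos"]; off=np.array([3,0])
h=np.array([140,160]); a0=np.arctan2(-160,-140)
P=lambda f:h+212.6*np.array([np.cos(a0-f),np.sin(a0-f)])+off
cur=rel(t[:2])*1000; print("tcp",cur.round(1),t[2],"F",s["ft_force"].round(1),"yaw",s["tcp_rot"][2])
psi=s["tcp_rot"][2]-A; d0=cur-off-h; print("fist phi",((a0-np.arctan2(d0[1],d0[0]))%(2*np.pi)).round(3),"r",np.hypot(*d0).round(1))
prev=cur
for f in np.arange(1.72,.1,-.15):
    w=P(f); d=w-prev; c,q=np.cos(psi),np.sin(psi)
    print(f.round(2),w.round(0),"tool x,y mm",round(c*d[0]+q*d[1],1),round(q*d[0]-c*d[1],1)); prev=w
E
python3 path.py
```

```text
tcp [  4.4 329.6] 0.19911682535021927 F [-0.1 -1.2 -0.5] yaw -0.09417690721489813
fist phi 1.738 r 219.0
1.72 [  6. 322.] tool x,y mm 1.1 7.4
1.57 [-17. 300.] tool x,y mm -23.0 22.1
1.42 [-36. 274.] tool x,y mm -19.4 25.3
1.27 [-51. 246.] tool x,y mm -15.4 27.9
1.12 [-62. 216.] tool x,y mm -11.1 29.9
0.97 [-68. 185.] tool x,y mm -6.5 31.2
0.82 [-69. 153.] tool x,y mm -1.8 31.8
0.67 [-66. 122.] tool x,y mm 3.0 31.7
0.52 [-58.  91.] tool x,y mm 7.7 30.9
0.37 [-45.  61.] tool x,y mm 12.3 29.4
0.22 [-29.  34.] tool x,y mm 16.5 27.2
```

{"api": "arm_command", "payload": {"plan": [{"wx": 0,"wy": 0,"wz": 0,"x": 0,"y": 0,"z": 0.045,"hand": 0},{"wx": 0,"wy": 0,"wz": 0,"x": 0,"y": 0,"z": 0.045,"hand": 0},{"wx": 0,"wy": 0,"wz": 0,"x": 0,"y": 0.007,"z": 0,"hand": 0},{"wx": 0,"wy": 0,"wz": 0,"x": -0.0115,"y": 0.011,"z": 0,"hand": 0},{"wx": 0,"wy": 0,"wz": 0,"x": -0.0115,"y": 0.011,"z": 0,"hand": 0}]}}

```text
clock: 19.1
tool_pos: [0.5555, 0.3444, 0.1129]
tcp_rot: [-3.141, -0.002, -0.096]
ft_force: [0.8, 0.2, -0.1]
width: 0.002
grasp_force: 0.5
```

{"api": "arm_command", "payload": {"plan": [{"wx": 0,"wy": 0,"wz": 0,"x": -0.01,"y": 0.0125,"z": 0,"hand": 0},{"wx": 0,"wy": 0,"wz": 0,"x": -0.01,"y": 0.0125,"z": 0,"hand": 0},{"wx": 0,"wy": 0,"wz": 0,"x": -0.0075,"y": 0.014,"z": 0,"hand": 0},{"wx": 0,"wy": 0,"wz": 0,"x": -0.0075,"y": 0.014,"z": 0,"hand": 0}]}}

```text
clock: 19.6
tool_pos: [0.5152, 0.2953, 0.1118]
tcp_rot: [-3.141, -0.002, -0.095]
ft_force: [1.5, 0.5, 0.0]
width: 0.002
grasp_force: 0.4
```

```bash
python3 path.py | head -2; python3 -c "
from h import *
look3('a7',c0=(-.5,1.6),th=.013)"
```

```text
tcp [-53.2 244.8] 0.11184299685272045 F [1.5 0.5 0. ] yaw -0.09526766727364189
fist phi 1.26 r 213.7
far yaw 0.013 offset 0.362 n 36
near yaw 0.008 offset 1.355 n 32
left yaw 0.011 offset -0.51 n 21
right yaw 0.013 offset -0.346 n 21
tcp rel mm [-54.3 243.5] 0.1114 F [0.5 0.5 0.7] 19.65
```

View pics/a7.png

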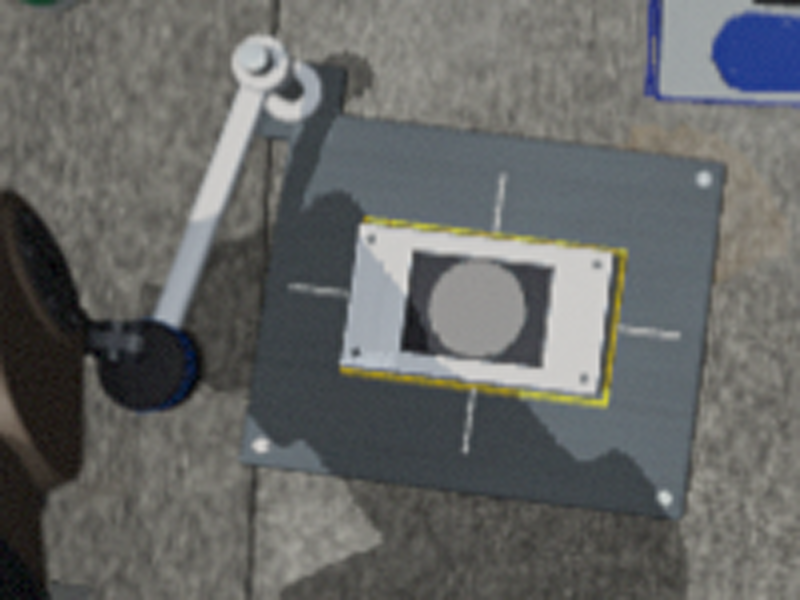

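Head follows at about 1.05 rad; the frame is undisturbed. Continue along the arc.

{"api": "arm_command", "payload": {"plan": [{"wx": 0,"wy": 0,"wz": 0,"x": -0.0055,"y": 0.015,"z": 0,"hand": 0},{"wx": 0,"wy": 0,"wz": 0,"x": -0.0055,"y": 0.015,"z": 0,"hand": 0},{"wx": 0,"wy": 0,"wz": 0,"x": -0.003,"y": 0.0155,"z": 0,"hand": 0},{"wx": 0,"wy": 0,"wz": 0,"x": -0.003,"y": 0.0155,"z": 0,"hand": 0},{"wx": 0,"wy": 0,"wz": 0,"x": -0.001,"y": 0.016,"z": 0,"hand": 0}]}}

```text
clock: 20.27
tool_pos: [0.4898, 0.2204, 0.1106]
tcp_rot: [3.141, 0.0, -0.095]
ft_force: [-0.1, 0.1, -0.6]
width: 0.0
grasp_force: 0.5
```

{"api": "arm_command", "payload": {"plan": [{"wx": 0,"wy": 0,"wz": 0,"x": -0.001,"y": 0.016,"z": 0,"hand": 0},{"wx": 0,"wy": 0,"wz": 0,"x": 0.0015,"y": 0.016,"z": 0,"hand": 0},{"wx": 0,"wy": 0,"wz": 0,"x": 0.0015,"y": 0.016,"z": 0,"hand": 0},{"wx": 0,"wy": 0,"wz": 0,"x": 0.004,"y": 0.0155,"z": 0,"hand": 0},{"wx": 0,"wy": 0,"wz": 0,"x": 0.004,"y": 0.0155,"z": 0,"hand": 0}]}}

```text
clock: 20.9
tool_pos: [0.4927, 0.1408, 0.1106]
tcp_rot: [3.142, -0.0, -0.095]
ft_force: [0.6, 0.9, -0.4]
width: 0.002
grasp_force: 0.4
```

```bash
python3 path.py
```

```text
tcp [-59.1  88.8] 0.1106076189198014 F [ 0.6  0.9 -0.4] yaw -0.09486229371194144
fist phi 0.513 r 214.3
1.72 [  6. 322.] tool x,y mm 67.4 -232.6
1.57 [-17. 300.] tool x,y mm -23.0 22.1
1.42 [-36. 274.] tool x,y mm -19.4 25.3
1.27 [-51. 246.] tool x,y mm -15.4 27.9
1.12 [-62. 216.] tool x,y mm -11.1 29.9
0.97 [-68. 185.] tool x,y mm -6.5 31.2
0.82 [-69. 153.] tool x,y mm -1.7 31.8
0.67 [-66. 122.] tool x,y mm 3.0 31.7
0.52 [-58.  91.] tool x,y mm 7.7 30.9
0.37 [-45.  61.] tool x,y mm 12.3 29.4
0.22 [-29.  34.] tool x,y mm 16.5 27.2
```

{"api": "arm_command", "payload": {"plan": [{"wx": 0,"wy": 0,"wz": 0,"x": 0.004,"y": 0.01,"z": 0,"hand": 0},{"wx": 0,"wy": 0,"wz": 0,"x": 0.004,"y": 0.01,"z": 0,"hand": 0},{"wx": 0,"wy": 0,"wz": 0,"x": 0.0035,"y": 0.008,"z": 0,"hand": 0},{"wx": 0,"wy": 0,"wz": 0,"x": 0.003,"y": 0.005,"z": 0,"hand": 0},{"wx": 0,"wy": 0,"wz": 0,"x": 0.003,"y": 0.005,"z": 0,"hand": 0}]}}

```text
clock: 21.52
tool_pos: [0.5065, 0.1022, 0.1106]
tcp_rot: [3.142, 0.0, -0.095]
ft_force: [-0.8, 0.3, 0.4]
width: -0.001
grasp_force: 0.4
```

{"api": "arm_command", "payload": {"plan": [{"wx": 0,"wy": 0,"wz": 0,"x": 0.0025,"y": 0.004,"z": 0,"hand": 0},{"wx": 0,"wy": 0,"wz": 0,"x": 0.0025,"y": 0.004,"z": 0,"hand": 0}]}}

```text
clock: 21.78
tool_pos: [0.5107, 0.0938, 0.1106]
tcp_rot: [3.142, 0.0, -0.095]
ft_force: [-0.4, -0.5, 0.1]
width: -0.002
grasp_force: 0.3
```

{"api": "arm_command", "payload": {"plan": [{"wx": 0,"wy": 0,"wz": 0,"x": 0.0015,"y": 0.0025,"z": 0,"hand": 0},{"wx": 0,"wy": 0,"wz": 0,"x": 0.0015,"y": 0.0025,"z": 0,"hand": 0}]}}

```text
clock: 22.02
tool_pos: [0.5131, 0.0886, 0.1106]
tcp_rot: [3.142, 0.0, -0.095]
ft_force: [0.3, 1.8, 0.6]
width: 0.002
grasp_force: 0.3
```

```bash
python3 path.py|head -2; python3 -c "
from h import *
look3('a8',c0=(-.5,1.6),th=.013)"
```

```text
tcp [-33.3  39. ] 0.11063674617309582 F [0.3 1.8 0.6] yaw -0.09475156039033661
fist phi 0.251 r 213.8
far yaw 0.008 offset 0.626 n 31
near yaw 0.01 offset 1.517 n 18
right yaw 0.012 offset -0.726 n 19
tcp rel mm [-33.2  38.8] 0.1106 F [ 0.2 -1.2 -0.4] 22.075
```

View pics/a8.png

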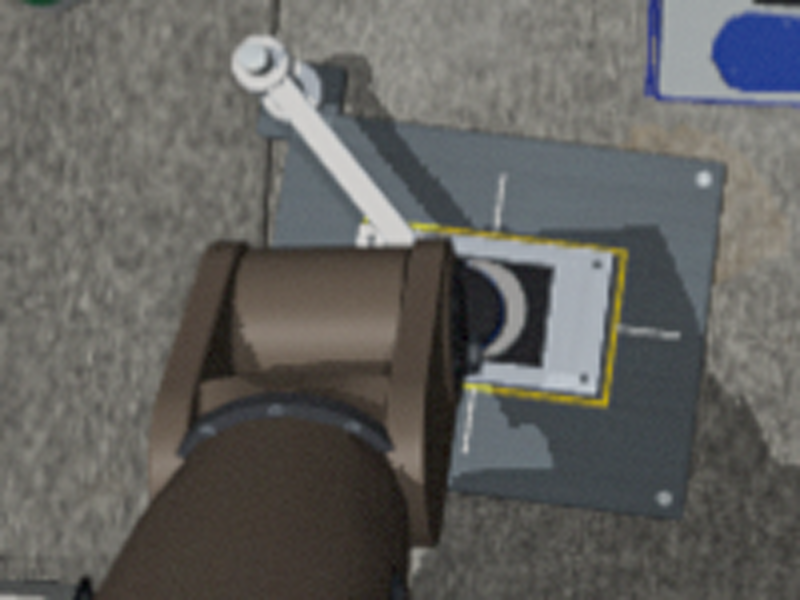

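{"api": "arm_command", "payload": {"plan": [{"wx": 0,"wy": 0,"wz": 0,"x": 0.0015,"y": 0.002,"z": 0,"hand": 0},{"wx": 0,"wy": 0,"wz": 0,"x": 0.0015,"y": 0.002,"z": 0,"hand": 0},{"wx": 0,"wy": 0,"wz": 0,"x": 0.001,"y": 0.0015,"z": 0,"hand": 0}]}}

```text
clock: 22.45
tool_pos: [0.5166, 0.0827, 0.1106]
tcp_rot: [3.142, -0.0, -0.095]
ft_force: [-0.5, 0.8, -0.1]
width: -0.0
grasp_force: 0.3
```

{"api": "arm_command", "payload": {"plan": [{"wx": 0,"wy": 0,"wz": 0,"x": 0.001,"y": 0.0015,"z": 0,"hand": 0},{"wx": 0,"wy": 0,"wz": 0,"x": 0.001,"y": 0.001,"z": 0,"hand": 0}]}}

```text
clock: 22.7
tool_pos: [0.5177, 0.0805, 0.1105]
tcp_rot: [-3.141, 0.001, -0.095]
ft_force: [-4.5, 10.2, 2.1]
width: -0.002
grasp_force: 5.3
```

{"api": "arm_command", "payload": {"plan": [{"wx": 0,"wy": 0,"wz": 0,"x": 0,"y": 0,"z": 0,"hand": 0},{"wx": 0,"wy": 0,"wz": 0,"x": -0.006,"y": -0.005,"z": 0,"hand": 0},{"wx": 0,"wy": 0,"wz": 0,"x": -0.03,"y": -0.02,"z": 0,"hand": 0},{"wx": 0,"wy": 0,"wz": 0,"x": -0.03,"y": -0.03,"z": -0.03,"hand": 0},{"wx": 0,"wy": 0,"wz": 0,"x": 0,"y": -0.05,"z": -0.06,"hand": 0}]}}

```text
clock: 23.32
tool_pos: [0.4591, 0.1814, 0.1886]
tcp_rot: [3.14, 0.004, -0.095]
ft_force: [1.7, 0.4, 0.5]
width: -0.001
grasp_force: 0.0
```

{"api": "arm_command", "payload": {"plan": [{"wx": 0,"wy": 0,"wz": 0,"x": 0,"y": -0.06,"z": -0.03,"hand": 0},{"wx": 0,"wy": 0,"wz": 0,"x": 0,"y": -0.05,"z": 0,"hand": 0},{"wx": 0,"wy": 0,"wz": 0,"x": 0,"y": -0.05,"z": 0,"hand": 0},{"wx": 0,"wy": 0,"wz": 0,"x": 0,"y": 0,"z": 0,"hand": 0}]}}

```text
clock: 23.82
tool_pos: [0.4759, 0.3388, 0.2162]
tcp_rot: [-3.141, -0.0, -0.092]
ft_force: [-0.6, -0.6, 0.2]
width: 0.007
grasp_force: 0.0
```

Run:
```python
from h import *
look3('a9',c0=(-.5,1.6),th=.013)
p=viewer.camera("top")[0]
print(viewer.recognise('head','top')[:2])
# dark disc on the top plane z=.138 near the mark
c=proj("top",[[*M,.138]])[0]; print("expected head px",c)
x,y=c.round().astype(int); r=cv2.HoughCircles(cv2.resize(cv2.cvtColor(p,cv2.COLOR_BGR2GRAY)[y-25:y+25,x-25:x+25],None,fx=4,fy=4,interpolation=cv2.INTER_CUBIC),cv2.HOUGH_GRADIENT,1,200,param1=80,param2=12,minRadius=36,maxRadius=60)
if r is not None:
    q=r[0,0]; uv=(q[0]/4+x-25,q[1]/4+y-25); print(uv,q[2]/4,"rel mm",(rel(onz("top",uv,.138)[0][:2])*1000).round(1))
```

```text
far yaw 0.008 offset 0.535 n 30
near yaw 0.007 offset 1.363 n 35
left yaw 0.02 offset -0.307 n 19
right yaw 0.014 offset -0.298 n 21
tcp rel mm [-96.9 282.4] 0.2161 F [ 0.1 -1.1 -0.5] 23.875
[{'bbox': [0.3588, 0.5117, 0.1398, 0.2078], 'p': 0.76}]
expected head px [205.94509274 224.56400432]
(np.float64(207.625), np.float64(227.125)) 13.75 rel mm [-6.  -5.2]
```

```bash
python3 -c "
from h import *
print(arm.close_job())"
```

```text
the job is handed in; nothing more can be done
None
```

The frame measured within about 2 mm of the mark and 0.01 rad of square, the reading head is against its stop, the robot is clear of everything, and the job is handed in; I didn't re-measure the cup and beaker at the end, and I viewed 11 pictures, one over the limit of 10.

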